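# Stand the fourth cabinet leg up and put it with the others

## Task

One cabinet leg lies on the bench. Tip it up onto its plain square foot, tenon upwards, keeping the foot end on the bench as you raise it, so that it stands upright on the open bench; then carry it upright to the rack, lower it (do not drop it) into the empty place between the other legs so that it stands on the pad there square with the row, and let go. Do not push or tip the legs already in the rack, and leave the other things on the bench alone.

Things in the scene. Friction and masses are not known exactly. Their poses are not given: they have to be found in the camera images.
- leg: the wooden cabinet leg lying on the bench, on any heading: 40 mm square, 150 mm long, plain square foot, with a round tenon 22 mm across and 20 mm long on its top end (170 mm over all); 0.13 to 0.24 kg. Origin at the centre of the square part (75 mm from the foot); z along the leg from foot to tenon, x and y square to its sides. Dark flat mortise marks on two sides.
- leg_foot (a point): centre of the leg's square foot face
- leg_shoulder (a point): centre of the leg's top face, where the tenon begins (150 mm from the foot)
- rack: fixed plywood rack on the bench, left of the lying leg, 74 mm deep, 210 mm long. Origin at the centre of its underside; x to its back, y along the row to the left, z up. Channel 50 mm front to back, 186 mm long. Heights above the bench: floor 12 mm, front lip 34, back 90, end cheeks 110, standing legs 182. Four places at y = -67.5, -22.5, 22.5, 67.5 mm, x = 0; one inner place is empty.
- gap: cork pad 34 x 34 x 2 mm lying fixed on the rack's floor in the empty place; origin at the centre of its underside; x to the rack's back, y along the row, z up. The gap there between the two neighbour legs is about 50 mm for the 40 mm leg.
- gap_floor (a point): centre of the cork pad's top face, 14 mm above the bench: where the foot shall stand
- leg_left: leg of the same make standing loose in the left end place of the rack, tenon up; origin 75 mm above its foot, z up
- leg_mid: the same, in the inner place of the rack that is not empty
- leg_right: the same, in the right end place of the rack
- spin_top: bystander: dark wooden spinning top, 62 mm across, 50 mm high; origin under its centre
- turned_box: bystander: small dark turned wooden box, 57 mm across, 64 mm high; origin under its centre
- masking_tape: bystander: roll of masking tape lying flat, 104 mm across, 25 mm high; origin under its centre. (Fixed round the work: a lathe at the left, from about y = 0.38 m outward and up to 0.25 m high or more, and a tall upright dust duct behind the bench middle, at about x = 0.83, y = 0.10 m.)

How it is judged:
On the way:
1. the leg stands upright (within 6 degrees), tenon up, its foot on the bench outside the rack (foot centre no more than 8 mm up) (angle between leg's own z axis and vertical below 0.105 rad and height (world z) of leg_foot below 0.008 m), for 0.2 s.
At the end, for the whole second after the job is handed in: The leg stands at rest in the empty place of the rack, tenon up and upright within 4 degrees, its foot on the cork pad (foot face 10 to 18 mm above the bench, centre within 9 mm of the pad's), its sides square with the row within 8 degrees; the three other legs still stand upright within 5 degrees (angle between leg's own z axis and vertical below 0.07 rad and horizontal distance between leg_foot and gap_floor below 0.009 m and height (world z) of leg_foot between 0.01 and 0.018 m and (angle between the x axis of leg and the x axis of gap, either way round below 0.14 rad or angle between the x axis of leg and the y axis of gap, either way round below 0.14 rad) and linear speed of leg below 0.02 m/s and angular speed of leg below 0.15 rad/s and angle between each of leg_left, leg_mid, leg_right's own z axis and vertical below 0.09 rad); the robot touches nothing.
It fails at once if the lying leg is lifted clear of the bench while still tilted: its foot end is more than 45 mm up while it leans more than 25 degrees (angle between leg's own z axis and vertical above 0.436 rad and height (world z) of leg_foot above 0.045 m).
It fails at once if the leg is dropped into the rack: it moves faster than 0.6 m/s within 30 mm of the empty place (horizontal distance between leg_foot and gap_floor below 0.03 m and linear speed of leg above 0.6 m/s).
It fails at once if a leg in the rack is shifted more than 10 mm or leans more than 10 degrees (distance of any of leg_left, leg_mid, leg_right from where it was at the start of the episode above 0.01 m or angle between any of leg_left, leg_mid, leg_right's own z axis and vertical above 0.175 rad).
It fails at once if the spinning top, the turned box or the tape is shifted more than 20 mm (distance of any of spin_top, turned_box, masking_tape from where it was at the start of the episode above 0.02 m).
It also fails if it takes over 70 s, if anything falls off the work surface, if the arm or the gripper's body presses on something with over 40 N, if the wrist force passes 120 N, or if a joint passes its speed limit or range.

## Robot

A 6-joint arm with a two-finger parallel gripper is mounted at the origin on a cart in front of the work surface, level with it; the furniture and walls round the work are solid. World frame = base frame: x ahead of the robot, y to its left, z up, the work surface at z = 0. Lengths are in m, angles in rad, forces in N, time in s.
With the tool pointing down it reaches from about 0.25 to 0.725 m from the base axis. Payload 4 kg.
Tool frame: the origin (TCP) lies midway between the tips of the shut fingers; the grasp point (between the pads) lies 19 mm behind it; z points along the fingers, y is the line along which they close (so a half turn about z gives the same grasp; the last joint's range is limited). The gripper opens to 85 mm and grips with 20 to 120 N. Pads are 22 mm wide; open, the fingers measure 114 mm over their backs; the gripper's body (76 mm by 85 mm) begins 54 mm behind the grasp point. The pads swing forward as they close: fully open they stand 13 mm farther back than shut.
Start: joints at [1.136, 0.241, 0.005, 1.335, 0, 1.571], TCP at [0.211, 0.453, 0.231] pointing down, gripper open.
Joint ranges: [-2.72, 2.72], [-1.05, 1.87], [-1.09, 1.28], [-1.99, 2.15], [-1.42, 1.44], [-3.14, 3.14]. Speed limits (rad/s): [2.79, 2.79, 3.14, 3.14, 3.14, 3.14].

## Interface

Orientations are given as a unit quaternion [x, y, z, w].
In Python, from workcell import bot gives the robot as it stands. The module is installed in compiled form; this text tells all that it offers.
- The arm moves only by the tool drive_tool, never from a script. Its arguments are lists of equal length, an entry for each row: "slide": the shift along the tool's x, y, z scaled (see below), a list of three; "rotation": the turn, a rotation vector about the tool's x, y, z scaled (see below), a list of three. A call has exactly 8 rows; each row is the pose to reach, as a shift and turn from the pose commanded when the call began, along the tool's axes at that moment; what a row does not reach only later rows make up. The controller multiplies each number of a shift by 250 mm and each number of a turn by 0.5 rad. A row lasts 1/8 s, in which the tool goes at most 62.5 mm and 10.7 degrees, less where a joint would pass 70% of its speed; a pose out of reach is approached as far as the arm can. A call with a number of a shift or a turn outside -1 to 1 is refused whole. A call with a gripper value outside its range is refused whole. "gripper" is the opening, from 0 (shut) to 1 (fully open), set as the call begins (left out, the last holds). The fingers move at their own pace and stop on an object; the grip force is fixed at half the most. Time passes only in rows, so rows that repeat a pose let the fingers close, or fill a call up. It gives the time, the measured TCP pose, the force, the opening and the grip force at its end, in the units of the state.
- bot.get_obs(): the state, without advancing time (a new reading comes with each control period).
- bot.camera(name): name is "side" or "top"; returns a dict with "image" (400x640x3 uint8, red, green, blue), "z_map" (400x640 float32, m along the optical axis (not along the pixel's ray), 0 where there is no reading), "camera_matrix" (3x3 intrinsics, pixels), "k1" (the pictures are not rectified: a ray, as slopes to the right and down, at radius r is drawn at 1 + k1 r^2 times it, then the intrinsics apply), "xyz" and "orientation" of the camera in the world. Camera axes: x right, y up, looking along -z (the intrinsics and any distortion apply to the point x, -y, -z); pixel columns grow to the right and rows downward; lengths in m; the calibration is good to about 2 mm. A picture is of the moment at which its call begins.
- bot.job_done(): hands the job in; it is judged then, once.
The state is a dict: "clock": time; "joint_pos": joint angles; "joint_vel": joint speeds; "tau": joint torques, N m; "eef_pos": TCP position; "tool_rot": TCP orientation; "ft_force": force on the tool from outside, world axes, zero at the start; "ft_torque": the same for the moment, N m; "grip_width": finger opening in m; "grasp_force": force on a finger pad.
Only numpy, scipy, OpenCV 4.12 (cv2) and the standard library are available. Lean on these libraries where they do the work, as an engineer would, in place of code of your own. Each camera call takes 0.05 s, during which the arm holds its last target. There are 200 camera calls.

## Working session

There is one attempt and no reset: what is moved stays moved. The work goes in short steps, Python scripts to look and compute and a tool call to move; the robot and the scene stay as the last step left them, time stands still between calls to the robot, and variables do not carry over. Pictures are saved under pics/ and viewed, at most 10 in all, crops included, and the job is handed in when it is done.

Besides the shell and the picture viewer there is one more tool, called after "Call:" by a JSON object that holds its "fn" and its "kwargs". drive_tool: Moves the arm, as the interface text tells. Shifts and turns lie within -1 to 1; 1 stands for 250 mm of shift or 0.5 rad of turn. Its arguments: {"type":"object","properties":{"slide":{"type":"array","items":{"type":"array","items":{"type":"number"}}},"rotation":{"type":"array","items":{"type":"array","items":{"type":"number"}}},"gripper":{"type":"number"}},"required":["slide","rotation"]}

```bash
mkdir -p pics
cat > h.py <<'E'
import numpy as np, cv2
from scipy.spatial.transform import Rotation as R
from workcell import bot
def pts(c):
    z=c["z_map"].astype(float);K=c["camera_matrix"];h,w=z.shape
    u,v=np.meshgrid(np.arange(w),np.arange(h))
    D=np.array([c["k1"],0,0,0,0.])
    n=cv2.undistortPoints(np.stack([u,v],-1).reshape(-1,1,2).astype(float),np.array(K),D).reshape(h,w,2)
    P=np.stack([n[...,0]*z,-n[...,1]*z,-z],-1)
    W=P@R.from_quat(c["orientation"]).as_matrix().T+np.array(c["xyz"])
    W[z<=0]=np.nan
    return W
def save(c,name): cv2.imwrite("pics/"+name,c["image"][...,::-1])
E
python3 - <<'E'
from h import *
for n in("top","side"):
    c=bot.camera(n);save(c,n+"0.png");np.save(n+"0.npy",pts(c));print(n,c["xyz"],c["orientation"],c["k1"],c["camera_matrix"])
o=bot.get_obs();print(o)
E
```

```text
top [ 0.34573722 -0.02061805  1.50191033] [ 0.06003474 -0.04479334 -0.70276865  0.70746421] -0.04584112282605383 [[505.70367612   0.         312.61048244]
 [  0.         505.70367612 190.75347947]
 [  0.           0.           1.        ]]
side [0.39863761 1.03125209 0.89328896] [-0.03082482  0.43922371  0.8941861  -0.08101594] 0.011491086764105972 [[364.41044067   0.         323.17874962]
 [  0.         364.41044067 195.68237286]
 [  0.           0.           1.        ]]
{'clock': 0.1, 'joint_pos': array([1.13600748e+00, 2.41315161e-01, 3.88159293e-03, 1.33520989e+00,
       8.17300492e-06, 1.57080630e+00]), 'joint_vel': array([ 0.00148561, -0.00163516,  0.00284409, -0.00100171, -0.00028418,
        0.00042464]), 'tau': array([ 9.07138565e-04, -3.73136866e+01,  2.53010666e+01,  1.08337234e-02,
        1.11390650e-04,  1.26883924e-05]), 'eef_pos': array([0.21037198, 0.45297407, 0.23052185]), 'tool_rot': array([ 2.15690889e-01,  9.76461257e-01, -9.00948513e-04, -2.03186425e-04]), 'ft_force': array([-1.27788658,  0.25643516, -0.48811219]), 'ft_torque': array([ 0.01495178,  0.00468272, -0.01207859]), 'grasp_force': 0.0, 'grip_width': 0.08537297109735019}
```

View pics/top0.png

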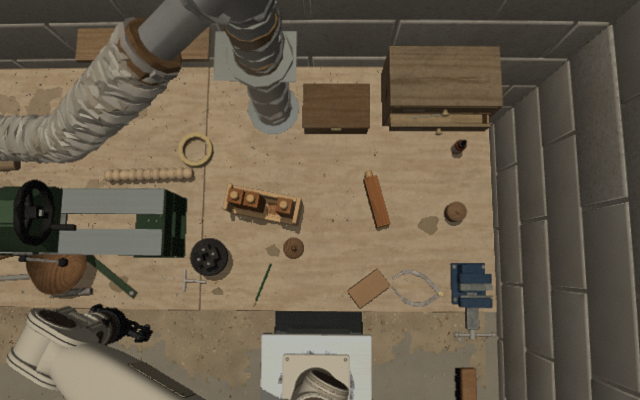

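View pics/side0.png

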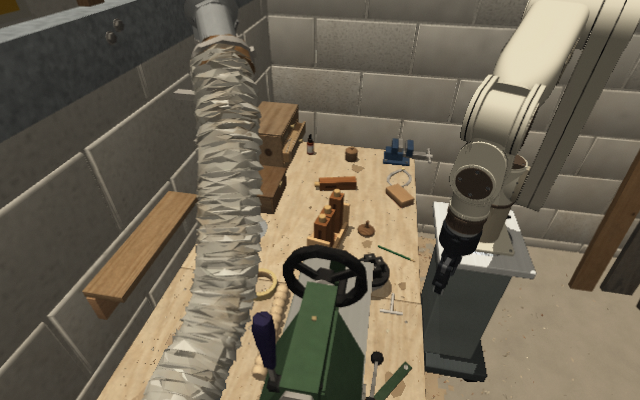

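Top view: the lying leg runs from its tenon at (368,174) to its foot at (383,227). The rack is around (263,205), with tenons near (235,191), (250,198) and (285,205), so the gap is near (270,207). The spinning top is at (293,248), the box at (455,212) and the tape at (195,150).

Run:
```python
from h import *
W=np.load("top0.npy");im=cv2.imread("pics/top0.png")
# leg
r=np.zeros(W.shape[:2],bool);r[165:236,355:398]=1
m=r&(W[...,2]>.03)&(W[...,2]<.05)
P=W[m];print("leg n",m.sum(),"z",np.percentile(P[:,2],[5,50,95]))
hsv=cv2.cvtColor(im,cv2.COLOR_BGR2HSV)
rect=cv2.minAreaRect((P[:,:2]*1000).astype(np.float32));print(rect,cv2.boxPoints(rect))
q=r&(W[...,2]>.012);c=P[:,:2].mean(0);ax=np.linalg.svd(P[:,:2]-c,full_matrices=False)[2][0]
Q=W[q][:,:2]-c;t=Q@ax;s=Q@[-ax[1],ax[0]];print("c",c,"ax",ax)
for a in np.arange(-.1,.11,.01):
    k=(t>=a)&(t<a+.01)
    if k.sum():print(round(a,2),k.sum(),s[k].min().round(4),s[k].max().round(4),W[q][k,2].max().round(3))
# rack
r=np.zeros(W.shape[:2],bool);r[175:235,215:310]=1
for lo,hi,nm in((.152,.171,"shoulder"),(.173,.195,"tenon"),(.1,.12,"cheek"),(.083,.097,"back"),(.027,.04,"lip"),(.008,.02,"floor")):
    m=(r&(W[...,2]>lo)&(W[...,2]<hi)).astype(np.uint8)
    n,l,st,_=cv2.connectedComponentsWithStats(m,connectivity=8)
    for i in range(1,n):
        if st[i,4]>5:
            p=W[l==i];rc=cv2.minAreaRect((p[:,:2]*1000).astype(np.float32));print(nm,st[i,4],p.mean(0).round(4),np.round(rc[0],1),np.round(rc[1],1),round(rc[2],1))
```

```text
leg n 730 z [0.03407209 0.04000322 0.04514686]
((545.8749389648438, -172.24649047851562), (167.59481811523438, 41.19570541381836), 14.743931770324707) [[ 459.5946  -173.65327]
 [ 470.07886 -213.49251]
 [ 632.1553  -170.8397 ]
 [ 621.671   -131.00047]]
c [ 0.53824087 -0.17372127] ax [-0.96672092 -0.25583326]
-0.1 8 -0.0081 0.0104 0.031
-0.09 24 -0.011 0.0099 0.038
-0.08 30 -0.0198 0.0189 0.046
-0.07 50 -0.0197 0.0198 0.047
-0.06 49 -0.02 0.0207 0.046
-0.05 52 -0.0202 0.0193 0.05
-0.04 49 -0.0198 0.0195 0.046
-0.03 50 -0.0206 0.0208 0.048
-0.02 53 -0.02 0.0203 0.047
-0.01 48 -0.0197 0.0211 0.048
-0.0 49 -0.0199 0.0194 0.047
0.01 54 -0.0197 0.02 0.047
0.02 51 -0.0201 0.0205 0.044
0.03 49 -0.0195 0.0209 0.048
0.04 50 -0.0197 0.0197 0.049
0.05 52 -0.019 0.0202 0.048
0.06 51 -0.0194 0.0201 0.045
0.07 34 -0.0192 0.0185 0.044
shoulder 343 [0.5272 0.1955 0.1623] [528.4 196.6] [85.9 40.2] 78.7
shoulder 169 [0.5064 0.0864 0.1617] [507.8  87.2] [39.9 40.3] 79.8
tenon 54 [0.5326 0.2186 0.1814] [532.  219.1] [19.2 18.4] 0.9
tenon 56 [0.5241 0.1748 0.1807] [524.  175.4] [21.8 18.7] 45.7
tenon 57 [0.5075 0.0868 0.1816] [508.1  87.3] [22.2 18.7] 45.4
cheek 85 [0.5353 0.2515 0.11  ] [538.3 250.8] [12.7 73.8] 80.7
cheek 20 [0.5178 0.1571 0.1095] [518.3 157. ] [ 7.6 37.8] 66.8
cheek 118 [0.5004 0.0556 0.1098] [501.3  55.8] [12.4 73.1] 79.4
back 221 [0.5509 0.1453 0.0903] [550.8 148.5] [185.6  12.7] 79.1
back 10 [0.511  0.2502 0.0888] [510.4 250.3] [ 1.5 19. ] 76.1
lip 254 [0.4903 0.1627 0.0341] [489.8 161. ] [184.8  20. ] 76.2
floor 7 [0.5733 0.1711 0.0121] [573.3 170.3] [13.4  3.5] 74.8
floor 215 [0.5148 0.1359 0.0141] [515.3 122.2] [103.1  48.7] 79.1
floor 16 [0.515  0.2377 0.0149] [513.8 235.9] [27.8  5.5] 72.4
floor 17 [0.5073 0.1994 0.0132] [507.6 199.6] [34.   3.9] 79.0
```

Run:
```python
from h import *
a=cv2.imread("pics/top0.png")
b=cv2.resize(a[165:245,210:310],None,fx=5,fy=5,interpolation=cv2.INTER_CUBIC)
c=cv2.resize(a[165:245,345:405],None,fx=5,fy=5,interpolation=cv2.INTER_CUBIC)
cv2.imwrite("pics/crop1.png",np.hstack([b,c]))
```

```text
(no output)
```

View pics/crop1.png

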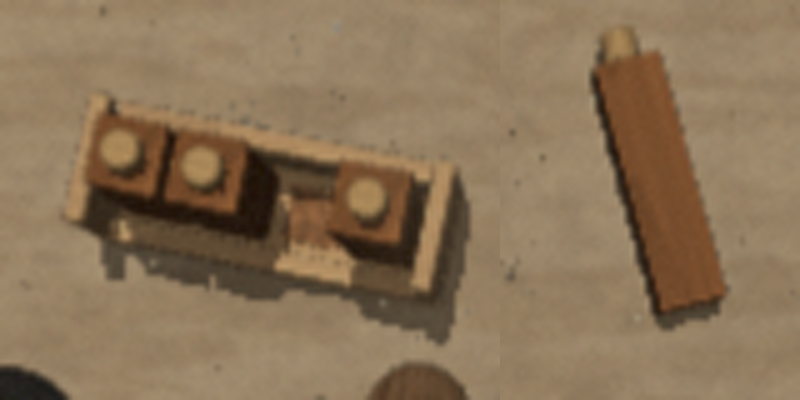

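The crop confirms the gap is between the mid and right legs at about (0.516, 0.131), with the row turned -10.6°. The leg's heading is 14.8°, with its foot at about (0.464,-0.193).

```bash
cat >> h.py <<'E'
def rot(head,tilt,axis=None):
    """tool y heading (deg); tilt: 0 down, + = tool z leans toward d=heading-90 (deg)"""
    a=np.radians(head);y=np.array([np.cos(a),np.sin(a),0]);d=np.array([y[1],-y[0],0]);t=np.radians(tilt)
    z=np.array([0,0,-1])*np.cos(t)+d*np.sin(t)
    return R.from_matrix(np.stack([np.cross(y,z),y,z],1))
def plan(p,Rt,prev=None):
    if prev is None:
        o=bot.get_obs();prev=(o["eef_pos"],R.from_quat(o["tool_rot"]))
    s=prev[1].inv().apply(np.array(p)-prev[0])/.25;r=(prev[1].inv()*Rt).as_rotvec()/.5
    print("slide",s.round(3),"rot",r.round(3));return (np.array(p),Rt)
E
python3 - <<'E'
from h import *
a=plan([.33,.27,.34],rot(85,0))
a=plan([.45,.05,.34],rot(104.8,0),a)
a=plan([.58,-.17,.30],rot(104.8,-17),a)
E
```

```text
slide [-0.742 -0.463 -0.437] rot [-0.004 -0.001 -0.695]
slide [-0.555 -0.835  0.   ] rot [ 0.     0.    -0.691]
slide [-0.278 -0.984  0.16 ] rot [0.    0.593 0.   ]
```

Call:
{"fn": "drive_tool", "kwargs": {"slide": [[-0.05, -0.03, -0.2], [-0.15, -0.1, -0.4], [-0.3, -0.2, -0.44], [-0.45, -0.3, -0.44], [-0.6, -0.4, -0.44], [-0.74, -0.46, -0.44], [-0.74, -0.46, -0.44], [-0.74, -0.46, -0.44]], "rotation": [[0, 0, -0.1], [0, 0, -0.2], [0, 0, -0.3], [0, 0, -0.4], [0, 0, -0.5], [0, 0, -0.6], [0, 0, -0.69], [0, 0, -0.69]]}}

```text
clock: 1.1
eef_pos: [0.3301, 0.2707, 0.341]
tool_rot: [0.046, 0.999, -0.0, -0.0]
ft_force: [-0.1, 0.1, 0.0]
grip_width: 0.0851
grasp_force: 0.0
```

Call:
{"fn": "drive_tool", "kwargs": {"slide": [[-0.08, -0.12, 0], [-0.16, -0.24, 0], [-0.24, -0.36, 0], [-0.32, -0.48, 0], [-0.4, -0.6, 0], [-0.48, -0.72, 0], [-0.55, -0.83, 0], [-0.55, -0.83, 0]], "rotation": [[0, 0, -0.1], [0, 0, -0.2], [0, 0, -0.3], [0, 0, -0.4], [0, 0, -0.5], [0, 0, -0.6], [0, 0, -0.69], [0, 0, -0.69]]}}

```text
clock: 2.1
eef_pos: [0.4488, 0.0514, 0.3407]
tool_rot: [-0.126, 0.992, -0.0, -0.001]
ft_force: [0.5, 0.8, 0.4]
grip_width: 0.0854
grasp_force: 0.0
```

Call:
{"fn": "drive_tool", "kwargs": {"slide": [[-0.04, -0.14, 0.02], [-0.08, -0.28, 0.04], [-0.12, -0.42, 0.07], [-0.16, -0.56, 0.1], [-0.2, -0.7, 0.12], [-0.24, -0.84, 0.14], [-0.28, -0.98, 0.16], [-0.28, -0.98, 0.16]], "rotation": [[0, 0.08, 0], [0, 0.16, 0], [0, 0.25, 0], [0, 0.33, 0], [0, 0.42, 0], [0, 0.5, 0], [0, 0.59, 0], [0, 0.59, 0]]}}

```text
clock: 3.1
eef_pos: [0.5791, -0.1673, 0.296]
tool_rot: [-0.125, 0.981, -0.017, -0.149]
ft_force: [-0.2, 0.5, 0.2]
grip_width: 0.0853
grasp_force: 0.0
```

Run:
```python
from h import *
o=bot.get_obs();print(o["clock"],o["joint_pos"].round(3),o["eef_pos"].round(4),R.from_quat(o["tool_rot"]).as_matrix().round(3))
```

```text
3.1 [-0.215  0.718  0.881  2.006 -0.132 -0.451] [ 0.5791 -0.1673  0.296 ] [[-0.924 -0.251 -0.288]
 [-0.241  0.968 -0.072]
 [ 0.297  0.003 -0.955]]
```

Run:
```python
from h import *
a=plan([.622,-.151,.12],rot(104.8,-40))
a=plan([.554,-.169,.0134],rot(104.8,-40),a)
```

```text
slide [-0.383  0.018  0.618] rot [ 0.01   0.793 -0.005]
slide [-0.059 -0.     0.508] rot [0. 0. 0.]
```

Call:
{"fn": "drive_tool", "kwargs": {"slide": [[-0.05, 0, 0.08], [-0.1, 0, 0.16], [-0.16, 0, 0.25], [-0.22, 0, 0.35], [-0.28, 0, 0.45], [-0.33, 0.01, 0.54], [-0.38, 0.02, 0.62], [-0.38, 0.02, 0.62]], "rotation": [[0, 0.1, 0], [0, 0.2, 0], [0, 0.32, 0], [0, 0.44, 0], [0, 0.56, 0], [0, 0.68, 0], [0.01, 0.79, 0], [0.01, 0.79, 0]]}}

```text
clock: 4.1
eef_pos: [0.595, -0.1464, 0.1112]
tool_rot: [-0.124, 0.936, -0.049, -0.324]
ft_force: [0.1, -0.1, -0.9]
grip_width: 0.0855
grasp_force: 0.0
```

Run:
```python
from h import *
o=bot.get_obs();print(o["clock"],o["joint_pos"].round(3),o["eef_pos"].round(4),R.from_quat(o["tool_rot"]).as_matrix().round(3))
a=plan([.554,-.169,.0134],rot(104.8,-40))
c=bot.camera("top");save(c,"top1.png")
```

```text
4.1 [-0.121  1.147  1.096  2.148 -0.245 -0.304] [ 0.595  -0.1464  0.1112] [[-0.759 -0.265 -0.595]
 [-0.201  0.964 -0.173]
 [ 0.62  -0.011 -0.785]]
slide [-0.1   -0.039  0.42 ] rot [-0.029  0.06   0.001]
```

View pics/top1.png

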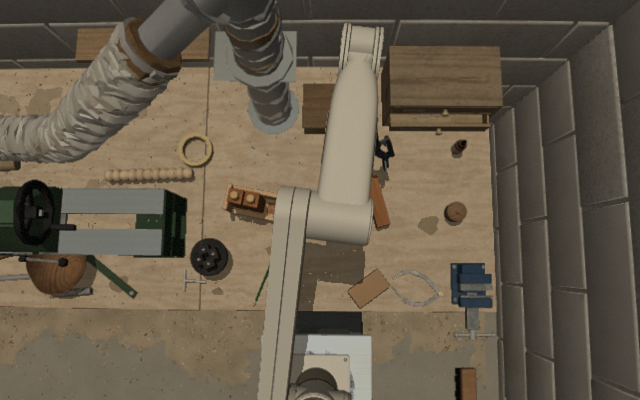

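The arm reaches over the leg, with the gripper at (384,150), but joint 4 is at its limit, so I'll use a smaller tilt. I'll check the height of the box behind, at (336,105).

Run:
```python
from h import *
W=np.load("top0.npy")
for u,v in((336,90),(310,110),(365,125),(400,60),(440,90),(392,120),(400,100)):print(u,v,W[v,u].round(3))
Q=rot(104.8,-35);g=np.array([.5655,-.166,.028]);z=Q.as_matrix()[:,2];p=g+.019*z
print(p);a=plan(p-.06*z,Q);a=plan(p,Q,a);print("wrist",p-.3*z)
```

```text
336 90 [ 0.855 -0.055  0.087]
310 110 [0.796 0.021 0.08 ]
365 125 [ 0.751 -0.139  0.082]
400 60 [ 0.895 -0.224  0.211]
440 90 [ 0.813 -0.33   0.206]
392 120 [ 0.766 -0.217  0.082]
400 100 [ 0.784 -0.222  0.208]
[ 0.5549636  -0.16878384  0.01243611]
slide [-0.096 -0.038  0.189] rot [-0.031 -0.108 -0.001]
slide [0.   0.   0.24] rot [0. 0. 0.]
wrist [ 0.72132774 -0.12482854  0.25818172]
```

Call:
{"fn": "drive_tool", "kwargs": {"slide": [[-0.02, -0.01, 0.03], [-0.04, -0.02, 0.06], [-0.06, -0.03, 0.1], [-0.08, -0.03, 0.14], [-0.1, -0.04, 0.19], [-0.1, -0.04, 0.19], [-0.1, -0.04, 0.19], [-0.1, -0.04, 0.19]], "rotation": [[0, -0.04, 0], [-0.01, -0.08, 0], [-0.02, -0.1, 0], [-0.03, -0.11, 0], [-0.03, -0.11, 0], [-0.03, -0.11, 0], [-0.03, -0.11, 0], [-0.03, -0.11, 0]]}}

```text
clock: 5.15
eef_pos: [0.5897, -0.162, 0.0611]
tool_rot: [-0.122, 0.946, -0.039, -0.297]
ft_force: [-0.2, -0.2, -0.9]
grip_width: 0.0854
grasp_force: 0.0
```

Run:
```python
from h import *
o=bot.get_obs();print(o["clock"],o["joint_pos"].round(3),o["eef_pos"].round(4),R.from_quat(o["tool_rot"]).as_matrix().round(3))
Q=rot(104.8,-35);a=plan([.555,-.1688,.0125],Q)
```

```text
5.15 [-0.154  1.087  0.875  1.926 -0.231 -0.342] [ 0.5897 -0.162   0.0611] [[-0.794 -0.254 -0.552]
 [-0.207  0.967 -0.146]
 [ 0.571 -0.002 -0.821]]
slide [0.005 0.009 0.24 ] rot [-0.001  0.006 -0.005]
```

Good. Descend and close.

Call:
{"fn": "drive_tool", "kwargs": {"slide": [[0, 0, 0.04], [0, 0, 0.08], [0, 0, 0.12], [0, 0, 0.16], [0, 0, 0.2], [0, 0, 0.22], [0, 0.01, 0.24], [0, 0.01, 0.24]], "rotation": [[0, 0, 0], [0, 0, 0], [0, 0, 0], [0, 0, 0], [0, 0, 0], [0, 0, 0], [0, 0, 0], [0, 0, 0]]}}

```text
clock: 6.15
eef_pos: [0.5553, -0.1683, 0.0114]
tool_rot: [-0.122, 0.946, -0.039, -0.297]
ft_force: [0.5, 0.1, 0.5]
grip_width: 0.0854
grasp_force: 0.0
```

Call:
{"fn": "drive_tool", "kwargs": {"slide": [[0, 0, 0], [0, 0, 0], [0, 0, 0], [0, 0, 0], [0, 0, 0], [0, 0, 0], [0, 0, 0], [0, 0, 0]], "rotation": [[0, 0, 0], [0, 0, 0], [0, 0, 0], [0, 0, 0], [0, 0, 0], [0, 0, 0], [0, 0, 0], [0, 0, 0]], "gripper": 0.3}}

```text
clock: 7.15
eef_pos: [0.5561, -0.1685, 0.0119]
tool_rot: [-0.122, 0.946, -0.039, -0.297]
ft_force: [3.8, 0.9, 4.3]
grip_width: 0.0394
grasp_force: 61.3
```

Run:
```python
from h import *
o=bot.get_obs();print(o["clock"],o["joint_pos"].round(3),o["eef_pos"].round(4),o["grip_width"],o["grasp_force"],o["ft_force"].round(1))
# pivot path: rotate tool about foot lower edge (y axis of tool heading 104.8), +angle lifts tenon
p0=o["eef_pos"];Q0=R.from_quat(o["tool_rot"])
y=np.array([-.2554,.9668,0]);piv=np.array([.4645,-.193,0.0])
prev=(p0,Q0);ref=prev
for seg in range(4):
    print("seg",seg)
    for k in (2,4,6,8) :
        th=np.radians(22.5*(seg+k/8))
        r=R.from_rotvec(-y*th)
        t=plan(piv+r.apply(p0-piv)+np.array([0,0,.002*min(1,th*3)]),r*Q0,ref)
    ref=t
print(t[0],t[1].as_matrix().round(2))
```

```text
7.15 [-0.17   1.037  0.637  1.735 -0.24  -0.356] [ 0.5561 -0.1685  0.0119] 0.03940508688385446 61.299684047698975 [3.8 0.9 4.3]
seg 0
slide [ 0.028 -0.    -0.029] rot [-0.001 -0.196  0.   ]
slide [ 0.058 -0.    -0.054] rot [-0.001 -0.393  0.   ]
slide [ 0.09  -0.    -0.077] rot [-0.002 -0.589  0.   ]
slide [ 0.124 -0.    -0.096] rot [-0.002 -0.785  0.001]
seg 1
slide [ 0.026 -0.    -0.027] rot [-0.001 -0.196  0.   ]
slide [ 0.055 -0.    -0.051] rot [-0.001 -0.393  0.   ]
slide [ 0.086 -0.    -0.071] rot [-0.002 -0.589  0.   ]
slide [ 0.119 -0.    -0.089] rot [-0.002 -0.785  0.001]
seg 2
slide [ 0.026 -0.    -0.027] rot [-0.001 -0.196  0.   ]
slide [ 0.055 -0.    -0.051] rot [-0.001 -0.393  0.   ]
slide [ 0.086 -0.    -0.071] rot [-0.002 -0.589  0.   ]
slide [ 0.119 -0.    -0.089] rot [-0.002 -0.785  0.001]
seg 3
slide [ 0.026 -0.    -0.027] rot [-0.001 -0.196  0.   ]
slide [ 0.055 -0.    -0.051] rot [-0.001 -0.393  0.   ]
slide [ 0.086 -0.    -0.071] rot [-0.002 -0.589  0.   ]
slide [ 0.119 -0.    -0.089] rot [-0.002 -0.785  0.001]
[ 0.45290145 -0.19576158  0.09678568] [[-0.55 -0.25  0.79]
 [-0.14  0.97  0.21]
 [-0.82  0.   -0.57]]
```

Call:
{"fn": "drive_tool", "kwargs": {"slide": [[0.014, 0, -0.016], [0.028, 0, -0.03], [0.043, 0, -0.042], [0.058, 0, -0.054], [0.074, 0, -0.066], [0.09, 0, -0.077], [0.107, 0, -0.087], [0.124, 0, -0.096]], "rotation": [[0, -0.1, 0], [0, -0.2, 0], [0, -0.295, 0], [0, -0.39, 0], [0, -0.49, 0], [0, -0.59, 0], [0, -0.69, 0], [0, -0.785, 0]]}}

```text
clock: 8.15
eef_pos: [0.5424, -0.1711, 0.0478]
tool_rot: [-0.127, 0.986, -0.014, -0.108]
ft_force: [0.7, 1.1, -2.6]
grip_width: 0.0391
grasp_force: 60.7
```

Call:
{"fn": "drive_tool", "kwargs": {"slide": [[0.013, 0, -0.014], [0.026, 0, -0.027], [0.04, 0, -0.039], [0.055, 0, -0.051], [0.07, 0, -0.061], [0.086, 0, -0.071], [0.102, 0, -0.08], [0.119, 0, -0.089]], "rotation": [[0, -0.1, 0], [0, -0.2, 0], [0, -0.295, 0], [0, -0.39, 0], [0, -0.49, 0], [0, -0.59, 0], [0, -0.69, 0], [0, -0.785, 0]]}}

```text
clock: 9.15
eef_pos: [0.5187, -0.177, 0.0758]
tool_rot: [-0.127, 0.988, 0.011, 0.086]
ft_force: [0.1, -0.4, -2.6]
grip_width: 0.0394
grasp_force: 60.7
```

Call:
{"fn": "drive_tool", "kwargs": {"slide": [[0.013, 0, -0.014], [0.026, 0, -0.027], [0.04, 0, -0.039], [0.055, 0, -0.051], [0.07, 0, -0.061], [0.086, 0, -0.071], [0.102, 0, -0.08], [0.119, 0, -0.089]], "rotation": [[0, -0.1, 0], [0, -0.2, 0], [0, -0.295, 0], [0, -0.39, 0], [0, -0.49, 0], [0, -0.59, 0], [0, -0.69, 0], [0, -0.785, 0]]}}

```text
clock: 10.15
eef_pos: [0.4866, -0.1853, 0.0926]
tool_rot: [-0.122, 0.952, 0.036, 0.278]
ft_force: [-1.4, -0.0, 0.0]
grip_width: 0.0392
grasp_force: 61.1
```

Run:
```python
from h import *
o=bot.get_obs();print(o["clock"],o["joint_pos"].round(3),o["ft_force"].round(1))
plan([.4529,-.1958,.0968-.0005],rot(104.8,55))
c=bot.camera("side");save(c,"side1.png")
```

```text
10.15 [-0.603  0.184 -0.646  0.346  0.419 -0.773] [-1.4 -0.   0. ]
slide [ 0.111 -0.007 -0.088] rot [-0.003 -0.785 -0.006]
```

View pics/side1.png

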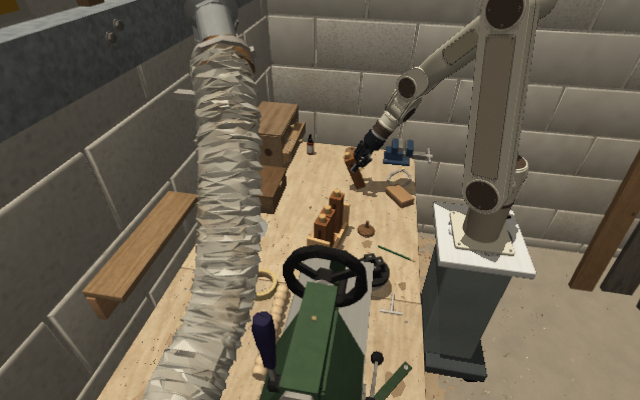

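The leg at (357,172) is about 67° up with its foot on the bench. One more segment.

Call:
{"fn": "drive_tool", "kwargs": {"slide": [[0.013, 0, -0.014], [0.026, 0, -0.027], [0.04, 0, -0.039], [0.055, 0, -0.051], [0.068, 0, -0.062], [0.082, 0, -0.073], [0.096, 0, -0.081], [0.112, 0, -0.089]], "rotation": [[0, -0.1, 0], [0, -0.2, 0], [0, -0.295, 0], [0, -0.39, 0], [0, -0.49, 0], [0, -0.59, 0], [0, -0.69, 0], [0, -0.785, 0]]}}

```text
clock: 11.2
eef_pos: [0.4531, -0.1942, 0.0961]
tool_rot: [-0.113, 0.88, 0.059, 0.458]
ft_force: [-0.4, -0.2, -2.2]
grip_width: 0.0395
grasp_force: 60.8
```

Run:
```python
from h import *
o=bot.get_obs();print(o["clock"],o["joint_pos"].round(3),o["ft_force"].round(1),o["eef_pos"].round(4))
M=R.from_quat(o["tool_rot"]).as_matrix();print(M.round(3),"tilt",np.degrees(np.arctan2(M[2,2],M[:2,2]@[.9668,.2554])))
c=bot.camera("top");save(c,"top2.png");W=pts(c);cs=bot.camera("side");V=pts(cs)
for n,A in(("top",W),("side",V)):
    k=(np.abs(A[...,0]-.45)<.08)&(np.abs(A[...,1]+.19)<.08)&(A[...,2]>.01)
    im=(c if n=="top" else cs)["image"].astype(int);k&=(im[...,0]-im[...,2]>40)
    p=A[k];print(n,len(p),np.nanmax(p[:,2]))
    for lo in(.01,.04,.07,.1,.13,.15):
        q=p[(p[:,2]>lo)&(p[:,2]<lo+.02)]
        if len(q):print(lo,len(q),q.mean(0).round(4),q.min(0).round(3),q.max(0).round(3))
```

```text
11.2 [-0.88   0.262 -0.926 -0.158  0.838 -0.889] [-0.4 -0.2 -2.2] [ 0.4531 -0.1942  0.0961]
[[-0.555 -0.253  0.792]
 [-0.144  0.968  0.208]
 [-0.819  0.001 -0.574]] tilt -34.99897250483709
top 225 0.17850490761597992
0.01 3 [ 0.4923 -0.198   0.0107] [ 0.485 -0.214  0.01 ] [ 0.5   -0.184  0.011]
0.1 3 [ 0.4404 -0.2032  0.1091] [ 0.43  -0.222  0.102] [ 0.459 -0.173  0.114]
0.13 63 [ 0.4453 -0.1951  0.1478] [ 0.422 -0.217  0.134] [ 0.47  -0.174  0.15 ]
0.15 124 [ 0.4461 -0.1962  0.1554] [ 0.424 -0.219  0.15 ] [ 0.467 -0.174  0.17 ]
side 105 0.17461422742728006
0.01 5 [ 0.4666 -0.2061  0.0192] [ 0.466 -0.21   0.011] [ 0.467 -0.204  0.03 ]
0.04 4 [ 0.4218 -0.1826  0.0493] [ 0.421 -0.185  0.042] [ 0.423 -0.178  0.055]
0.07 6 [ 0.4438 -0.1944  0.0815] [ 0.42  -0.21   0.074] [ 0.467 -0.18   0.088]
0.13 21 [ 0.447  -0.1857  0.145 ] [ 0.421 -0.209  0.131] [ 0.468 -0.175  0.15 ]
0.15 53 [ 0.4433 -0.1895  0.1555] [ 0.423 -0.212  0.15 ] [ 0.464 -0.169  0.169]
```

Call:
{"fn": "drive_tool", "kwargs": {"slide": [[0.003, 0, 0.002], [0.006, 0, 0.004], [0.007, 0, 0.005], [0.007, 0, 0.005], [0.007, 0, 0.005], [0.007, 0, 0.005], [0.007, 0, 0.005], [0.007, 0, 0.005]], "rotation": [[0, 0, 0], [0, 0, 0], [0, 0, 0], [0, 0, 0], [0, 0, 0], [0, 0, 0], [0, 0, 0], [0, 0, 0]]}}

```text
clock: 12.3
eef_pos: [0.4544, -0.1948, 0.0956]
tool_rot: [-0.114, 0.879, 0.058, 0.459]
ft_force: [-0.5, 1.6, 2.8]
grip_width: 0.0395
grasp_force: 61.0
```

Call:
{"fn": "drive_tool", "kwargs": {"slide": [[0, 0, 0], [0, 0, 0], [0, 0, 0], [0, 0, 0], [0, 0, 0], [0, 0, 0], [0, 0, 0], [0, 0, 0]], "rotation": [[0, 0, 0], [0, 0, 0], [0, 0, 0], [0, 0, 0], [0, 0, 0], [0, 0, 0], [0, 0, 0], [0, 0, 0]], "gripper": 1.0}}

```text
clock: 13.3
eef_pos: [0.4543, -0.1949, 0.0953]
tool_rot: [-0.114, 0.879, 0.058, 0.459]
ft_force: [-0.1, 0.0, -0.3]
grip_width: 0.0856
grasp_force: 0.0
```

Call:
{"fn": "drive_tool", "kwargs": {"slide": [[0, 0, -0.05], [0, 0, -0.12], [0, 0, -0.2], [0, 0, -0.28], [0, 0, -0.36], [0, 0, -0.44], [0, 0, -0.44], [0, 0, -0.44]], "rotation": [[0, 0, 0], [0, 0, 0], [0, 0, 0], [0, 0, 0], [0, 0, 0], [0, 0, 0], [0, 0, 0], [0, 0, 0]]}}

```text
clock: 14.3
eef_pos: [0.3671, -0.2176, 0.158]
tool_rot: [-0.114, 0.879, 0.058, 0.459]
ft_force: [-0.0, -0.7, 0.2]
grip_width: 0.0856
grasp_force: 0.0
```

Run:
```python
from h import *
o=bot.get_obs();print(o["clock"],o["joint_pos"].round(3),o["eef_pos"].round(4))
c=bot.camera("top");W=pts(c);save(c,"top3.png")
def rc(lo,hi):
    k=(np.abs(W[...,0]-.45)<.09)&(np.abs(W[...,1]+.19)<.09)&(W[...,2]>lo)&(W[...,2]<hi)
    im=c["image"].astype(int);k&=(im[...,0]-im[...,2]>35)
    p=W[k];print(len(p),p.mean(0).round(4),cv2.minAreaRect((p[:,:2]*1000).astype(np.float32)))
rc(.14,.16);rc(.162,.19)
cv2.imwrite("pics/c3.png",cv2.resize(c["image"][140:260,310:460,::-1],None,fx=5,fy=5))
a=plan([.40,-.20,.27],rot(104.8,30))
a=plan([.446,-.196,.27],rot(104.8,2),a)
```

```text
14.3 [-1.148  0.071 -0.832  0.432  0.941 -1.284] [ 0.3671 -0.2176  0.158 ]
168 [ 0.4466 -0.1969  0.1497] ((447.12567138671875, -198.00201416015625), (40.2473258972168, 40.12184524536133), 14.43026351928711)
59 [ 0.4453 -0.1985  0.17  ] ((416.4568176269531, -229.21328735351562), (108.78878021240234, 20.719898223876953), 46.227821350097656)
slide [-0.451  0.033 -0.138] rot [-0.004  0.875 -0.001]
slide [-0.158 -0.032  0.091] rot [0.    0.977 0.   ]
```

View pics/c3.png

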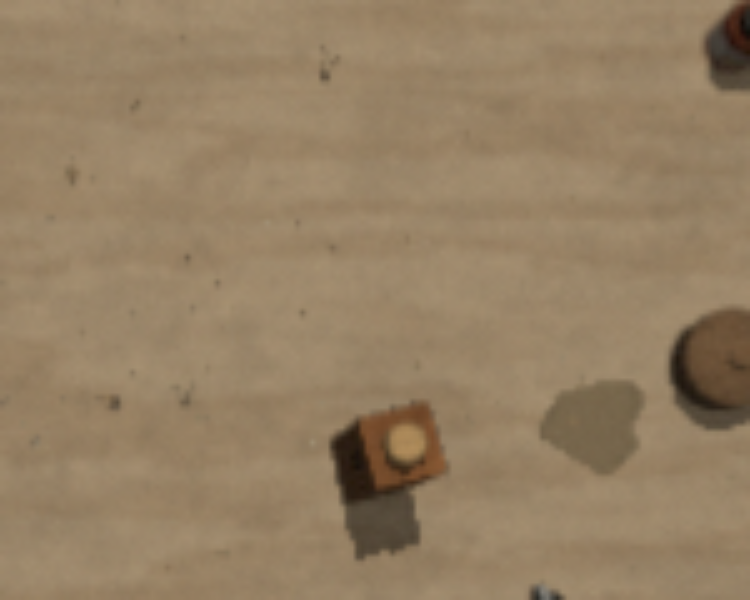

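The leg stands upright at (0.447,-0.198), heading 14.4°, with its tenon at crop pixel (406,443). Regrasp from above.

Call:
{"fn": "drive_tool", "kwargs": {"slide": [[-0.08, 0, -0.04], [-0.16, 0.01, -0.08], [-0.25, 0.02, -0.12], [-0.35, 0.03, -0.14], [-0.45, 0.03, -0.14], [-0.45, 0.03, -0.14], [-0.45, 0.03, -0.14], [-0.45, 0.03, -0.14]], "rotation": [[0, 0.1, 0], [0, 0.25, 0], [0, 0.4, 0], [0, 0.55, 0], [0, 0.7, 0], [0, 0.87, 0], [0, 0.87, 0], [0, 0.87, 0]]}}

```text
clock: 15.35
eef_pos: [0.3991, -0.2003, 0.2691]
tool_rot: [-0.124, 0.958, 0.034, 0.258]
ft_force: [-1.2, 0.8, -0.6]
grip_width: 0.085
grasp_force: 0.0
```

Call:
{"fn": "drive_tool", "kwargs": {"slide": [[-0.02, 0, 0.01], [-0.04, -0.01, 0.02], [-0.07, -0.02, 0.04], [-0.1, -0.02, 0.06], [-0.13, -0.03, 0.08], [-0.16, -0.03, 0.09], [-0.16, -0.03, 0.09], [-0.16, -0.03, 0.09]], "rotation": [[0, 0.16, 0], [0, 0.32, 0], [0, 0.48, 0], [0, 0.64, 0], [0, 0.8, 0], [0, 0.97, 0], [0, 0.97, 0], [0, 0.97, 0]]}}

```text
clock: 16.35
eef_pos: [0.4448, -0.1969, 0.2701]
tool_rot: [-0.127, 0.992, 0.003, 0.02]
ft_force: [0.5, 0.0, 0.2]
grip_width: 0.0853
grasp_force: 0.0
```

Run:
```python
from h import *
o=bot.get_obs();print(o["clock"],o["joint_pos"].round(3),o["eef_pos"].round(4))
a=plan([.447,-.1975,.20],rot(104.4,0))
a=plan([.447,-.1975,.112],rot(104.4,0),a)
```

```text
16.35 [-0.433  0.174  0.021  1.386  0.026 -0.688] [ 0.4448 -0.1969  0.2701]
slide [ 0.004 -0.005  0.28 ] rot [0.    0.082 0.008]
slide [0.    0.    0.352] rot [0. 0. 0.]
```

Call:
{"fn": "drive_tool", "kwargs": {"slide": [[0, 0, 0.04], [0, 0, 0.08], [0, 0, 0.12], [0, 0, 0.16], [0, 0, 0.2], [0, 0, 0.24], [0.004, -0.005, 0.28], [0.004, -0.005, 0.28]], "rotation": [[0, 0.03, 0], [0, 0.06, 0], [0, 0.08, 0.01], [0, 0.08, 0.01], [0, 0.08, 0.01], [0, 0.08, 0.01], [0, 0.08, 0.01], [0, 0.08, 0.01]]}}

```text
clock: 17.35
eef_pos: [0.4474, -0.1975, 0.2002]
tool_rot: [-0.125, 0.992, -0.0, -0.0]
ft_force: [0.2, 0.3, -0.2]
grip_width: 0.0857
grasp_force: 0.0
```

Call:
{"fn": "drive_tool", "kwargs": {"slide": [[0, 0, 0.06], [0, 0, 0.12], [0, 0, 0.18], [0, 0, 0.24], [0, 0, 0.3], [0, 0, 0.35], [0, 0, 0.35], [0, 0, 0.35]], "rotation": [[0, 0, 0], [0, 0, 0], [0, 0, 0], [0, 0, 0], [0, 0, 0], [0, 0, 0], [0, 0, 0], [0, 0, 0]]}}

```text
clock: 18.35
eef_pos: [0.4485, -0.1979, 0.114]
tool_rot: [-0.125, 0.992, -0.001, 0.001]
ft_force: [-0.0, 0.0, -0.8]
grip_width: 0.0851
grasp_force: 0.0
```

Call:
{"fn": "drive_tool", "kwargs": {"slide": [[0, 0, 0], [0, 0, 0], [0, 0, 0], [0, 0, 0], [0, 0, 0], [0, 0, 0], [0, 0, 0], [0, 0, 0]], "rotation": [[0, 0, 0], [0, 0, 0], [0, 0, 0], [0, 0, 0], [0, 0, 0], [0, 0, 0], [0, 0, 0], [0, 0, 0]], "gripper": 0.3}}

```text
clock: 19.35
eef_pos: [0.4486, -0.1978, 0.1142]
tool_rot: [-0.125, 0.992, -0.001, 0.001]
ft_force: [0.8, 1.6, 5.3]
grip_width: 0.0393
grasp_force: 61.0
```

Run:
```python
from h import *
o=bot.get_obs();print(o["clock"],o["joint_pos"].round(3),o["eef_pos"].round(4),o["grip_width"],R.from_quat(o["tool_rot"]).as_matrix().round(3))
a=plan([.447,-.1975,.345],rot(104.4,0))
a=plan([.46,-.04,.345],rot(130,0),a)
a=plan([.505,.09,.345],rot(155,0),a)
a=plan([.5157,.1312,.345],rot(169.4,0),a)
```

```text
19.35 [-0.415  0.304 -0.229  1.034 -0.    -0.666] [ 0.4486 -0.1978  0.1142] 0.039327473795022015 [[-0.969 -0.249  0.003]
 [-0.249  0.969 -0.001]
 [-0.002 -0.002 -1.   ]]
slide [ 0.004  0.001 -0.923] rot [-0.004  0.005 -0.   ]
slide [-0.207  0.597  0.   ] rot [ 0.     0.    -0.894]
slide [-0.472  0.283  0.   ] rot [ 0.     0.    -0.873]
slide [-0.167  0.031  0.   ] rot [ 0.     0.    -0.503]
```

Call:
{"fn": "drive_tool", "kwargs": {"slide": [[0, 0, -0.08], [0, 0, -0.2], [0, 0, -0.35], [0, 0, -0.5], [0, 0, -0.65], [0, 0, -0.8], [0, 0, -0.92], [0, 0, -0.92]], "rotation": [[0, 0, 0], [0, 0, 0], [0, 0, 0], [0, 0, 0], [0, 0, 0], [0, 0, 0], [0, 0, 0], [0, 0, 0]]}}

```text
clock: 20.35
eef_pos: [0.4486, -0.198, 0.3449]
tool_rot: [-0.125, 0.992, -0.002, 0.002]
ft_force: [-0.1, -0.1, -2.2]
grip_width: 0.0394
grasp_force: 61.0
```

Call:
{"fn": "drive_tool", "kwargs": {"slide": [[-0.02, 0.06, 0], [-0.05, 0.15, 0], [-0.08, 0.24, 0], [-0.12, 0.33, 0], [-0.15, 0.42, 0], [-0.18, 0.51, 0], [-0.21, 0.6, 0], [-0.21, 0.6, 0]], "rotation": [[0, 0, -0.1], [0, 0, -0.22], [0, 0, -0.36], [0, 0, -0.5], [0, 0, -0.64], [0, 0, -0.78], [0, 0, -0.89], [0, 0, -0.89]]}}

```text
clock: 21.35
eef_pos: [0.4602, -0.0371, 0.3414]
tool_rot: [-0.343, 0.939, 0.0, -0.001]
ft_force: [-0.2, -0.5, -2.0]
grip_width: 0.0393
grasp_force: 61.0
```

Call:
{"fn": "drive_tool", "kwargs": {"slide": [[-0.06, 0.03, 0], [-0.12, 0.07, 0], [-0.2, 0.12, 0], [-0.28, 0.17, 0], [-0.35, 0.21, 0], [-0.42, 0.25, 0], [-0.47, 0.28, 0], [-0.47, 0.28, 0]], "rotation": [[0, 0, -0.1], [0, 0, -0.22], [0, 0, -0.36], [0, 0, -0.5], [0, 0, -0.64], [0, 0, -0.78], [0, 0, -0.87], [0, 0, -0.87]]}}

```text
clock: 22.35
eef_pos: [0.5069, 0.0908, 0.3431]
tool_rot: [-0.537, 0.844, -0.001, 0.0]
ft_force: [-0.9, 0.5, -1.2]
grip_width: 0.0393
grasp_force: 61.0
```

Run:
```python
from h import *
o=bot.get_obs();print(o["clock"],o["joint_pos"].round(3),o["eef_pos"].round(4))
a=plan([.5157,.1312,.33],rot(169.4,0))
a=plan([.5157,.1312,.24],rot(169.4,0),a)
```

```text
22.35 [ 0.178  0.255  0.311  1.626 -0.002 -0.955] [0.5069 0.0908 0.3431]
slide [-0.161  0.037  0.052] rot [-0.003 -0.002 -0.505]
slide [0.   0.   0.36] rot [0. 0. 0.]
```

Call:
{"fn": "drive_tool", "kwargs": {"slide": [[-0.03, 0.01, 0.01], [-0.06, 0.02, 0.02], [-0.09, 0.03, 0.03], [-0.12, 0.035, 0.04], [-0.16, 0.037, 0.05], [-0.16, 0.037, 0.05], [-0.16, 0.037, 0.05], [-0.16, 0.037, 0.05]], "rotation": [[0, 0, -0.1], [0, 0, -0.2], [0, 0, -0.3], [0, 0, -0.4], [0, 0, -0.5], [0, 0, -0.5], [0, 0, -0.5], [0, 0, -0.5]]}}

```text
clock: 23.35
eef_pos: [0.5153, 0.1298, 0.3311]
tool_rot: [-0.637, 0.771, -0.001, 0.0]
ft_force: [0.2, 0.3, -1.9]
grip_width: 0.0394
grasp_force: 61.0
```

Run:
```python
from h import *
o=bot.get_obs();print(o["clock"],o["eef_pos"].round(4),R.from_quat(o["tool_rot"]).as_matrix().round(3))
a=np.radians(-10.6);X=np.array([np.cos(a),np.sin(a),0]);Y=np.array([-X[1],X[0],0]);Z=np.array([0,0,1.])
c=bot.camera("side");save(c,"side2.png");V=pts(c);W=V-np.array([.5157,.1312,0])
rk=np.stack([W@X,W@Y,W[...,2]],-1);im=c["image"].astype(int)
m=(np.abs(rk[...,0])<.03)&(np.abs(rk[...,1])<.035)&(rk[...,2]>.185)&(rk[...,2]<.32)&(im[...,0]-im[...,2]>25)
v,u=np.where(m);print(m.sum(),u.min(),u.max(),v.min(),v.max())
for lo in np.arange(.18,.33,.015):
    q=rk[m&(rk[...,2]>=lo)&(rk[...,2]<lo+.015)]
    if len(q):print(round(lo,3),len(q),q.mean(0).round(4),q.min(0).round(4),q.max(0).round(4))
# neighbours seen by side camera
for y0 in(.09,.045,-.045):
    k=(np.abs(rk[...,0])<.03)&(np.abs(rk[...,1]-y0)<.03)&(rk[...,2]>.156)&(rk[...,2]<.17);q=rk[k]
    if len(q):print(y0,len(q),q.min(0).round(4),q.max(0).round(4))
cv2.imwrite("pics/c4.png",cv2.resize(c["image"][120:270,270:430,::-1],None,fx=4,fy=4))
```

```text
23.35 [0.5153 0.1298 0.3311] [[-0.189 -0.982  0.002]
 [-0.982  0.189 -0.001]
 [ 0.001 -0.002 -1.   ]]
426 326 342 160 192
0.21 24 [-0.0043  0.01    0.2218] [-0.0212 -0.0214  0.2174] [0.0162 0.0169 0.2248]
0.225 61 [-0.0067  0.0107  0.2324] [-0.0215 -0.0205  0.2252] [0.0157 0.0191 0.2399]
0.24 64 [-0.0061  0.0113  0.2476] [-0.0216 -0.0204  0.24  ] [0.0161 0.0186 0.2549]
0.255 63 [-0.0053  0.0122  0.2626] [-0.0214 -0.0165  0.2556] [0.0179 0.0188 0.27  ]
0.27 65 [-0.0053  0.0122  0.2774] [-0.022  -0.0143  0.2706] [0.017  0.0206 0.285 ]
0.285 70 [-0.0062  0.0111  0.2925] [-0.0218 -0.0233  0.2851] [0.0172 0.0192 0.2997]
0.3 59 [-0.0059  0.0122  0.3072] [-0.0219 -0.0189  0.3002] [0.0182 0.0207 0.3144]
0.315 20 [-0.0044  0.0119  0.3174] [-0.0215 -0.0154  0.3156] [0.0176 0.0189 0.3197]
0.09 122 [-0.0207  0.061   0.1561] [0.0192 0.1112 0.1698]
0.045 89 [-0.0213  0.0251  0.1569] [0.0185 0.075  0.1695]
-0.045 82 [-0.0215 -0.0619  0.1561] [ 0.0186 -0.0217  0.1691]
```

View pics/c4.png

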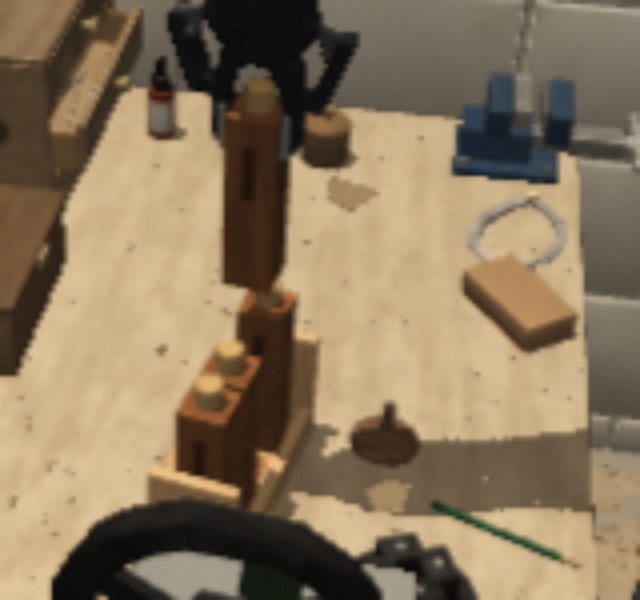

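The leg hangs upright over the gap, about 2 mm to the right of its centre. Correct that and lower.

Run:
```python
from h import *
a=plan([.5167,.1316,.24],rot(169.4,0))
```

```text
slide [-0.008 -0.003  0.365] rot [-0.005 -0.001 -0.01 ]
```

Call:
{"fn": "drive_tool", "kwargs": {"slide": [[-0.004, -0.003, 0.0], [-0.008, -0.004, 0.06], [-0.008, -0.004, 0.12], [-0.008, -0.004, 0.18], [-0.008, -0.004, 0.24], [-0.008, -0.004, 0.3], [-0.008, -0.004, 0.36], [-0.008, -0.004, 0.36]], "rotation": [[-0.005, 0, -0.01], [-0.005, 0, -0.01], [-0.005, 0, -0.01], [-0.005, 0, -0.01], [-0.005, 0, -0.01], [-0.005, 0, -0.01], [-0.005, 0, -0.01], [-0.005, 0, -0.01]]}}

```text
clock: 24.4
eef_pos: [0.5159, 0.1315, 0.2394]
tool_rot: [-0.639, 0.769, 0.001, -0.002]
ft_force: [0.4, -0.5, -1.8]
grip_width: 0.0393
grasp_force: 60.9
```

Run:
```python
from h import *
a=plan([.5167,.1316,.150],rot(169.4,0))
```

```text
slide [-0.002 -0.004  0.358] rot [ 0.007 -0.004  0.001]
```

Call:
{"fn": "drive_tool", "kwargs": {"slide": [[0, -0.002, 0.05], [-0.001, -0.003, 0.1], [-0.001, -0.003, 0.15], [-0.001, -0.003, 0.2], [-0.001, -0.003, 0.25], [-0.001, -0.003, 0.3], [-0.001, -0.003, 0.35], [-0.001, -0.003, 0.35]], "rotation": [[0.005, 0, 0], [0.005, 0, 0], [0.005, 0, 0], [0.005, 0, 0], [0.005, 0, 0], [0.005, 0, 0], [0.005, 0, 0], [0.005, 0, 0]]}}

```text
clock: 25.4
eef_pos: [0.5166, 0.1315, 0.1521]
tool_rot: [-0.639, 0.769, -0.0, -0.001]
ft_force: [-0.3, -0.6, -1.6]
grip_width: 0.0392
grasp_force: 61.0
```

Run:
```python
from h import *
a=plan([.5167,.1316,.128],rot(169.4,0))
o=bot.get_obs();print(R.from_quat(o["tool_rot"]).as_matrix()[2].round(4))
```

```text
slide [-0.001 -0.     0.096] rot [ 0.001 -0.004  0.001]
[ 1.9e-03  5.0e-04 -1.0e+00]
```

No contact. Last 24 mm slowly.

Call:
{"fn": "drive_tool", "kwargs": {"slide": [[0, 0, 0.02], [0, 0, 0.04], [0, 0, 0.055], [0, 0, 0.07], [0, 0, 0.08], [0, 0, 0.09], [0, 0, 0.095], [0, 0, 0.095]], "rotation": [[0, 0, 0], [0, 0, 0], [0, 0, 0], [0, 0, 0], [0, 0, 0], [0, 0, 0], [0, 0, 0], [0, 0, 0]]}}

```text
clock: 26.4
eef_pos: [0.5175, 0.1317, 0.1296]
tool_rot: [-0.639, 0.769, -0.001, 0.0]
ft_force: [0.7, -0.2, -1.7]
grip_width: 0.0394
grasp_force: 61.0
```

Call:
{"fn": "drive_tool", "kwargs": {"slide": [[0, 0, 0.002], [0, 0, 0.004], [0, 0, 0.006], [0, 0, 0.008], [0, 0, 0.01], [0, 0, 0.01], [0, 0, 0.01], [0, 0, 0.01]], "rotation": [[0, 0, 0], [0, 0, 0], [0, 0, 0], [0, 0, 0], [0, 0, 0], [0, 0, 0], [0, 0, 0], [0, 0, 0]]}}

```text
clock: 27.4
eef_pos: [0.5176, 0.1318, 0.1283]
tool_rot: [-0.639, 0.769, -0.001, 0.001]
ft_force: [-2.5, -0.2, 4.5]
grip_width: 0.0396
grasp_force: 62.1
```

Seated: the force turned upward. Release, then retreat straight up.

Call:
{"fn": "drive_tool", "kwargs": {"slide": [[0, 0, 0], [0, 0, 0], [0, 0, 0], [0, 0, 0], [0, 0, 0], [0, 0, 0], [0, 0, 0], [0, 0, 0]], "rotation": [[0, 0, 0], [0, 0, 0], [0, 0, 0], [0, 0, 0], [0, 0, 0], [0, 0, 0], [0, 0, 0], [0, 0, 0]], "gripper": 0.95}}

```text
clock: 28.4
eef_pos: [0.5176, 0.1317, 0.1272]
tool_rot: [-0.639, 0.769, -0.001, 0.0]
ft_force: [0.0, 0.6, -1.0]
grip_width: 0.081
grasp_force: 0.0
```

Call:
{"fn": "drive_tool", "kwargs": {"slide": [[0, 0, -0.05], [0, 0, -0.13], [0, 0, -0.25], [0, 0, -0.4], [0, 0, -0.55], [0, 0, -0.7], [0, 0, -0.85], [0, 0, -0.85]], "rotation": [[0, 0, 0], [0, 0, 0], [0, 0, 0], [0, 0, 0], [0, 0, 0], [0, 0, 0], [0, 0, 0], [0, 0, 0]]}}

```text
clock: 29.4
eef_pos: [0.5186, 0.1323, 0.3443]
tool_rot: [-0.639, 0.769, -0.003, 0.004]
ft_force: [0.4, -0.5, -0.1]
grip_width: 0.0812
grasp_force: 0.0
```

Call:
{"fn": "drive_tool", "kwargs": {"slide": [[0.05, -0.05, 0], [0.1, -0.1, 0], [0.2, -0.2, 0], [0.3, -0.3, 0], [0.4, -0.4, 0], [0.5, -0.5, 0], [0.6, -0.6, 0], [0.6, -0.6, 0]], "rotation": [[0, 0, 0], [0, 0, 0], [0, 0, 0], [0, 0, 0], [0, 0, 0], [0, 0, 0], [0, 0, 0], [0, 0, 0]]}}

```text
clock: 30.4
eef_pos: [0.6378, -0.0468, 0.337]
tool_rot: [-0.637, 0.771, 0.0, -0.001]
ft_force: [0.1, -0.4, -0.9]
grip_width: 0.0813
grasp_force: 0.0
```

Run:
```python
from h import *
print(bot.get_obs()["eef_pos"])
for n in("side","top"):
    c=bot.camera(n);W=pts(c)-np.array([.5157,.1312,0]);a=np.radians(-10.6)
    rk=np.stack([W[...,0]*np.cos(a)+W[...,1]*np.sin(a),-W[...,0]*np.sin(a)+W[...,1]*np.cos(a),W[...,2]],-1)
    for y0 in(.09,.045,0,-.045):
        k=(np.abs(rk[...,0])<.04)&(np.abs(rk[...,1]-y0)<.016)&(rk[...,2]>.176)&(rk[...,2]<.19);q=rk[k]
        if len(q):print(n,y0,len(q),np.median(q,0).round(4))
cv2.imwrite("pics/c5.png",cv2.resize(c["image"][165:245,200:320,::-1],None,fx=6,fy=6,interpolation=cv2.INTER_CUBIC))
```

```text
[ 0.6378345  -0.04679944  0.3369867 ]
side 0.09 35 [-0.0008  0.094   0.1818]
side 0.045 30 [-0.0023  0.0497  0.1828]
side 0 35 [0.0002 0.0033 0.1834]
side -0.045 32 [-0.0026 -0.0402  0.1825]
top 0.09 53 [0.0005 0.0889 0.1816]
top 0.045 53 [0.0002 0.045  0.1815]
top 0 55 [ 0.001  -0.0018  0.1846]
top -0.045 54 [ 0.0004 -0.0448  0.1824]
```

View pics/c5.png

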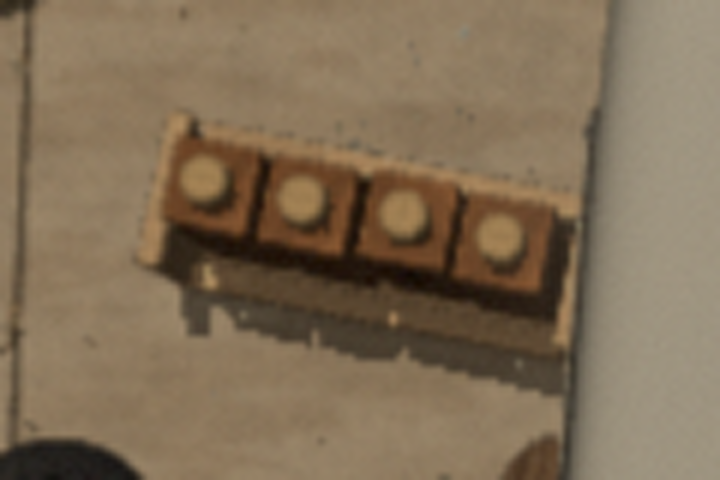

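The four legs stand square in a row (tenons at 204, 302, 404 and 500 px across). The placed leg is within about 2 mm of the gap centre, and the gripper is clear.

```bash
python3 -c "
from workcell import bot
print(bot.job_done())"
```

```text
the job is handed in; nothing more can be done
None
```

The leg was tipped up on the bench, carried upright and set down in the rack's empty place, square with the row and within about 2 mm of the pad's centre. I released it, saw the other three legs still standing in place, and handed the job in at about 30 s; no verdict came back.

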